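# Take the vial carrier off its safety hook and load it

## Task

The vial carrier hangs by its crossbar from the stand's safety hook. Hold it by the orange handle, push the red sprung keeper back with the crossbar itself, feeling for its stop, until the bar stands in the slot between the hook's nose lip and the rear guards, lift the carrier off through the slot and draw it away without straining the hook and without the robot touching the stand, then set it down gently, upright, flat inside the blue rim of the loading bay and let go. Leave everything else on the bench where it is.

Things in the scene. Friction and masses are not known exactly. Their poses are not given: they have to be found in the camera images.
- carrier: vial carrier, 0.3 to 0.55 kg: aluminium tray 70 (x) x 120 (y) x 28 high, vials with blue caps up to 57. Steel uprights 8 (x) x 6 (y) at y = +-52 carry a square crossbar (8 x 8, along y, centre 145 up) and above it a square rail with the orange handle. Origin: centre of the tray's underside, z up. It hangs still, x along the stand's x within 0.02 rad.
- carrier_bar (a point): middle of the carrier's square 8 x 8 crossbar, the bar that lies in the hook
- carrier_grip (a point): middle of the carrier's orange handle block, 14 (x) x 44 (y) x 24 high, 195 above the tray's underside and 50 above the crossbar; pinch it from above across x, firmly. Nothing stands higher than 29 below this point while it hangs.
- stand: drying stand: grey base plate 200 x 130 x 10; column 85 to 107 from the origin towards +x, top 188 up. Origin: on the table under point seat; +x from hook to column, z up. Its steel hook, 28 wide (y), is clamped on an arm off the column up to 6 either way along x from nominal. This is not measured (the three points show nominal places): feel for it. Never load the hook above 30 N.
- seat (a point): nominal middle of the hook's flat level seat, 185 above the table, in stand axes. At the start the carrier's bar lies across it here (so up to 6 off the true middle). x below is counted from the true middle, heights from the seat. While the carrier hangs, its vial caps are 53 below the underside of hook and arm, so after raising the bar 26 to 45 draw the carrier off towards -x by 80 or more before lifting it further; the arm runs from the hook to the column.
- nose (a point): nominal tip of the hook's nose lip. The nose wall's inner face is at x = -12.5; the lip covers the seat from there to +8.5. Facing it, two rear guards (either side of the keeper) cover from +20.5 back to +36. Lip and guards: underside 11.5 high (the 8 bar can rise 3.5 under them), top 16.5. Only in the 12 slot between them, bar middle at +12.5 to +16.5 (best +14.5), can the bar rise.
- keeper_top (a point): nominal upper edge of the closed red keeper: plate 16 wide, 6 thick, round top 25 up, pivoting about a y axis 25 below the seat. Closed, it fills the slot, face at x = +13 at bar height; pushed to +x by the bar it yields with 2 N rising to 5 N, up to a hard stop with the bar at +20.5, under the guards. So feel the stop, then ease back 6, still against the spring, and raise the bar's underside 26.
- dock: loading bay fixed on the bench: white block 104 (x) x 156 (y) x 25 high with a blue rim standing 15 higher, 6 thick, round a flat recess 78 (x) x 128 (y). Origin: centre of its underside, so the recess floor is 25 up; z up. The carrier's tray goes in with its x along the bay's x, either way round, 4 to spare all round.
- mouse: grey computer mouse, 95 x 56 x 31; bystander, origin at its underside
- beaker: small glass beaker, 54 across, 62 high; bystander, origin at its underside
- solvent: amber solvent bottle, 84 across, 190 high; bystander, origin at its underside
- rack: white vial rack with blue and black caps, 90 x 170 x 59; bystander, origin at its underside
- carton: green carton, 90 x 150 x 60; bystander, origin at its underside
- wash: white plastic bottle, red cap, 64 across, 130 high; bystander, origin at its underside
- driver: screwdriver lying down; bystander, origin at its underside
Things that resemble listed ones, but are neither listed nor needed, are in the scene too. Leave any pink or purple look-alike of the carrier alone.

How it is judged (in metres and radians):
On the way:
1. the carrier is lifted off the hook, its crossbar above the nose (z of carrier_bar in the frame of stand above 0.205 m and contact force between carrier and stand below 0.1 N), for 0.2 s.
At the end, for the whole second after the job is handed in: The carrier stands at rest and released inside the blue rim of the loading bay: underside within 3 mm of the recess floor, centre within 9 mm of the bay's centre, tray lengthwise along the bay within 0.15 rad, upright within 0.05 rad (z of carrier in the frame of dock between 0.022 and 0.028 m and horizontal distance between carrier and dock below 0.009 m and angle between the x axis of carrier and the x axis of dock, either way round below 0.15 rad and angle between carrier's own z axis and vertical below 0.05 rad and linear speed of carrier below 0.01 m/s); the robot touches nothing.
It fails at once if hook, keeper or stand loaded with more than 30 N by the carrier (contact force between carrier and stand above 30 N).
It fails at once if the robot itself touches the stand, hook or keeper (contact force between any of the arm, the fingers and stand above 2 N).
It fails at once if the carrier is set down on the loading bay harder than 60 N (contact force between carrier and dock above 60 N).
It fails at once if a bystander is moved more than 25 mm (distance of any of mouse, beaker, solvent, rack, carton, wash, driver from where it was at the start of the episode above 0.025 m).
It also fails if it takes over 67 s, if anything falls off the work surface, if the arm or the gripper's body presses on something with over 40 N, if the wrist force passes 120 N, or if a joint passes its speed limit or range.

## Robot

A 6-joint arm with a two-finger parallel gripper is mounted at the origin on the work surface. World frame = base frame: x ahead of the robot, y to its left, z up, the work surface at z = 0. Lengths are in mm, angles in rad, forces in N, time in s.
With the tool pointing down it reaches from about 300 to 750 mm from the base axis. Payload 8.5 kg.
Tool frame: the origin (TCP) lies midway between the tips of the shut fingers; the grasp point (between the pads) lies env.grasp_offset behind it (env.grasp_offset is the distance from the TCP to the grasp point, in mm); z points along the fingers, x is the direction in which the jaws open and shut, and the axes are right-handed (so a half turn about z gives the same grasp; the last joint's range is limited). The gripper opens to 88 mm and grips with 3 to 60 N. Pads are 18 mm wide; open, the fingers measure 123 mm over their backs; the gripper's body (75 mm by 187 mm) begins 45 mm behind the grasp point.
Start: joints at [1.111, 0.381, 1.297, -0, 1.464, -0.215], TCP at [133.291, 533.586, 238.748] pointing down, gripper open.
Joint ranges: [-3.11, 3.11], [-0.89, 2.33], [0.22, 2.48], [-1.42, 4.56], [0.17, 2.85], [-2.88, 2.88]. Speed limits (rad/s): [2.39, 2.39, 3.14, 3.14, 3.14, 3.14].

## Interface

Orientations are given as a unit quaternion [x, y, z, w].
In Python, from cell import sensors, vision, env gives the robot as it stands.
- The arm moves only by the tool play_rows, never from a script. Its argument "plan" is a list of rows, each a list of 7 numbers: the turn, a rotation vector about the tool's x, y, z in degrees, then the shift along the tool's x, y, z in mm, then the closure, from 0 (fully open) to 1 (shut). A call has 1 to 5 rows; each row shifts and turns the commanded pose from where the row before left it, along the tool's axes as they then stand; what a row does not reach is not made up. A row lasts 1/10 s, in which the tool goes at most 50 mm and 8.59 degrees, less where a joint would pass 70% of its speed; a pose out of reach is approached as far as the arm can. A call with a gripper value outside its range is refused whole. The fingers move at their own pace and stop on an object; the grip force is fixed at half the most. Time passes only in rows, so rows that do not move let the fingers close. It gives the time, the measured TCP pose, the force and the opening at its end, in the units of the state.
- sensors.observe(): the state, without advancing time (a new reading comes with each control period).
- vision.capture(name): name is "scene" or "top"; returns a dict with "pixels" (480x640x3 uint8, blue, green, red), "K" (3x3 intrinsics, pixels), "dist_coeffs" ([k1, k2, p1, p2, k3] as OpenCV has them; the pictures are not rectified), "R" (3x3) and "t" (3): a world point X has camera coordinates R X + t. Camera axes: x right, y down, z forward; pixel columns grow to the right and rows downward; lengths in mm; the calibration is good to about 2 mm. A picture is of the moment at which its call begins. There is no depth.
- env.close_job(): hands the job in, once; it reports no verdict.
The state is a dict: "time_s": time; "qpos": joint angles; "joint_velocities": joint speeds; "joint_torque": joint torques, N m; "position": TCP position; "tool_rot": TCP orientation; "contact_force": force on the tool from outside, world axes, zero at the start; "wrist_torque": the same for the moment, N m; "opening": finger opening in mm.
Only numpy, scipy, OpenCV 4.12 (cv2) and the standard library are available. Lean on these libraries where they do the work, as an engineer would, in place of code of your own. Each camera call takes 0.05 s, during which the arm holds its last target. There are 200 camera calls.

## Working session

There is one attempt and no reset: what is moved stays moved. The work goes in short steps, Python scripts to look and compute and a tool call to move; the robot and the scene stay as the last step left them, time stands still between calls to the robot, and variables do not carry over. Pictures are saved under pics/ and viewed, about 8 in all and at most 12, crops included, and the job is handed in when it is done.

Besides the shell and the picture viewer there is one more tool, called after "Emit:" as name(argument=value, ...), one argument or row to a line, values as JSON. play_rows: Moves the arm, as the interface text tells. Its arguments: {"type":"object","properties":{"plan":{"type":"array","items":{"type":"array","items":{"type":"number"}}}},"required":["plan"]}

```bash
mkdir -p pics; ls; python3 - <<'E'
from cell import sensors, vision, env
import cv2,pickle
s=sensors.observe();print(s, env.grasp_offset)
for n in("scene","top"):
    d=vision.capture(n);cv2.imwrite(f"pics/{n}0.png",d["pixels"]);pickle.dump(d,open(f"{n}0.pkl","wb"))
    print(n,d["K"],d["dist_coeffs"],d["R"],d["t"])
E
```

```text
pics
{'time_s': 0.0, 'qpos': array([ 1.11066386e+00,  3.81185920e-01,  1.29826807e+00, -1.57432337e-05,
        1.46359454e+00, -2.15264978e-01]), 'joint_velocities': array([ 0.00046884, -0.00040432, -0.0012677 ,  0.00053248,  0.00148133,
       -0.00014317]), 'joint_torque': array([-9.02939428e-04, -4.37936890e+01, -2.24551749e+01,  7.12502911e-02,
        3.53562855e-02, -1.19997189e-04]), 'position': array([133.19262356, 533.3337996 , 238.14071792]), 'tool_rot': array([ 7.88170498e-01,  6.15456527e-01, -6.52808632e-04,  3.22173712e-04]), 'contact_force': array([ 0.22132362, -0.19036296, -1.09354187]), 'wrist_torque': array([0.01428138, 0.02898672, 0.0227572 ]), 'opening': 88.03699399941968} 18.700000000000003
scene [[539.19488174   0.         309.29520716]
 [  0.         539.19488174 241.03908246]
 [  0.           0.           1.        ]] [-0.0253796  0.         0.         0.         0.       ] [[-0.61865822  0.78564693 -0.00457292]
 [ 0.52278997  0.40731254 -0.74885722]
 [-0.58647477 -0.46567735 -0.66271559]] [ 342.57003665 -157.52993301 1759.16530901]
top [[441.46200022   0.         322.56916447]
 [  0.         441.46200022 236.13001423]
 [  0.           0.           1.        ]] [-0.03944507  0.          0.          0.          0.        ] [[-0.02989668 -0.99909411 -0.03028436]
 [-0.99701808  0.03196357 -0.0702373 ]
 [ 0.07114167  0.02809419 -0.9970705 ]] [  35.79905514  526.98277407 1336.77184546]
```

View pics/scene0.png

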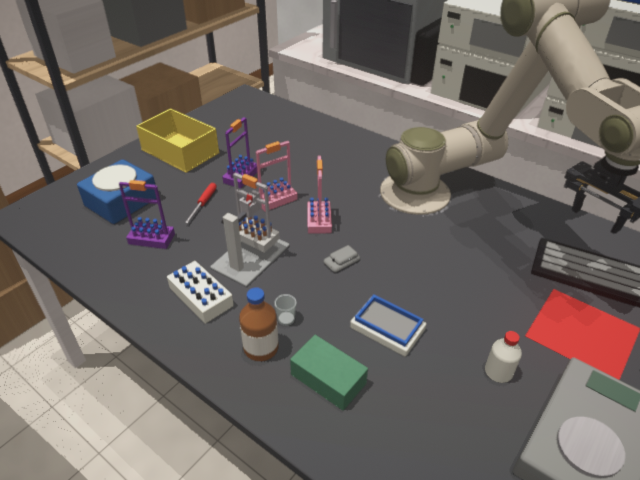

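View pics/top0.png

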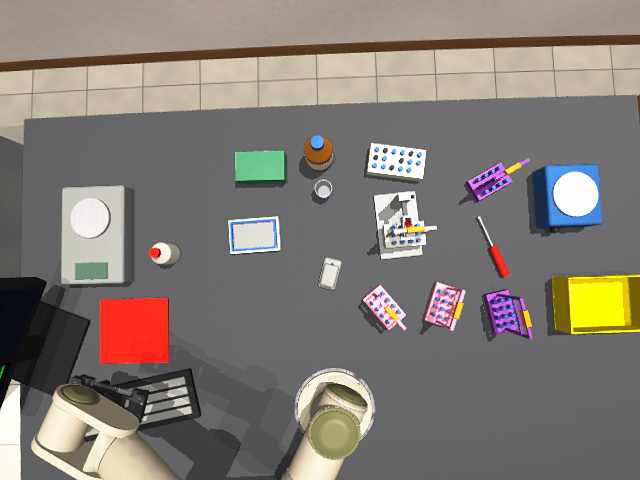

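The orange handles in the scene view are at (137,186) and (237,125) on purple carriers, (272,147) and (320,163) on pink ones, and (249,182) on the steel carrier hanging on the stand. I choose the steel one; in the top view its handle is at about (416,229). The dock is at scene (389,323) and top (254,235).

```bash
cat > h.py <<'E'
import numpy as np,cv2,pickle
def load(n): return pickle.load(open(n+".pkl","rb"))
def ray(d,p):
    u=cv2.undistortPoints(np.array(p,float).reshape(-1,1,2),d["K"],d["dist_coeffs"]).reshape(-1,2)
    v=np.c_[u,np.ones(len(u))]@d["R"]; c=-d["R"].T@d["t"]
    return c,v/np.linalg.norm(v,axis=1)[:,None]
def plane(d,p,z):
    c,v=ray(d,p); return c+v*((z-c[2])/v[:,2])[:,None]
def tri(d1,p1,d2,p2):
    A=np.zeros((3,3));b=np.zeros(3);L=[]
    for d,p in((d1,p1),(d2,p2)):
        c,v=ray(d,[p]);P=np.eye(3)-np.outer(v[0],v[0]);A+=P;b+=P@c;L.append((P,c))
    X=np.linalg.solve(A,b);return X,[np.linalg.norm(P@(X-c)) for P,c in L]
def proj(d,X): return cv2.projectPoints(np.array(X,float).reshape(-1,1,3),cv2.Rodrigues(d["R"])[0],d["t"],d["K"],d["dist_coeffs"])[0].reshape(-1,2)
def blobs(d,lo,hi,amin,roi=None):
    m=cv2.inRange(cv2.cvtColor(d["pixels"],cv2.COLOR_BGR2HSV),lo,hi)
    if roi: k=np.zeros_like(m);x0,y0,x1,y1=roi;k[y0:y1,x0:x1]=255;m&=k
    n,l,s,c=cv2.connectedComponentsWithStats(m); return m,[(c[i],s[i],l==i) for i in range(1,n) if s[i,4]>=amin]
E
python3 - <<'E'
from h import *
s,t=load("scene0"),load("top0")
C=[]
for d,(x,y,w,h) in((s,(205,160,90,120)),(t,(360,180,90,120))):
    C.append(cv2.resize(d["pixels"][y:y+h,x:x+w],(390,520),interpolation=cv2.INTER_CUBIC))
cv2.imwrite("pics/crop1.png",np.hstack(C))
for nm,d,r in(("s",s,(220,165,285,200)),("t",t,(395,215,445,240))):
    for c,st,_ in blobs(d,(8,150,120),(24,255,255),8,r)[1]:print(nm,"orange",c,st)
for nm,d,r in(("s",s,(340,280,440,360)),("t",t,(220,205,290,265))):
    for c,st,_m in blobs(d,(105,130,60),(125,255,255),60,r)[1]:
        pts=cv2.findContours(_m.astype(np.uint8),cv2.RETR_EXTERNAL,cv2.CHAIN_APPROX_NONE)[0][0].reshape(-1,2)
        W=plane(d,pts,40)[:,:2]; print(nm,"rim",c,st, cv2.minAreaRect(W.astype(np.float32)))
E
```

```text
s orange [249.24  180.584] [243 175  14  13 125]
t orange [408.64285714 230.14285714] [407 227   6   6  14]
t orange [418.84615385 230.92307692] [414 230  10   3  13]
s rim [389.41146712 318.21416526] [356 295  67  51 593] ((538.2234497070312, 232.18051147460938), (96.8038330078125, 140.84097290039062), 2.3328611850738525)
t rim [252.97095436 234.26556017] [230 219  47  32 241] ((537.614013671875, 229.75082397460938), (87.96309661865234, 138.8989715576172), 2.308960199356079)
```

View pics/crop1.png

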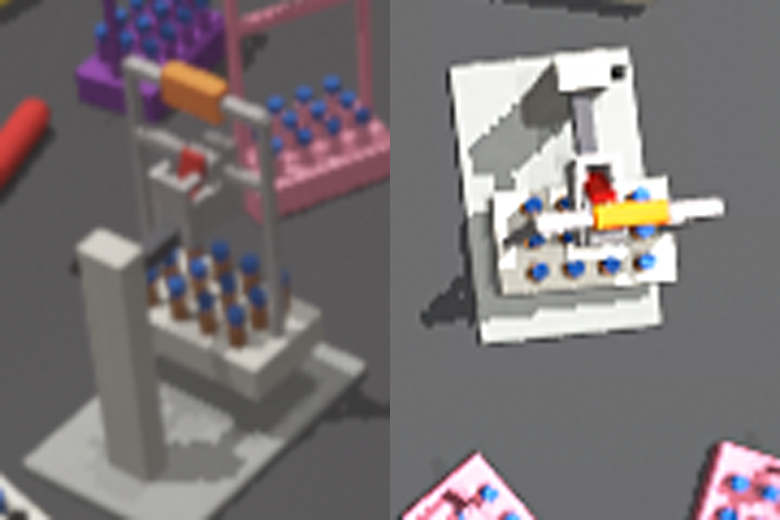

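Crops: the steel carrier with the orange handle hangs on the stand, red keeper behind its bar. In the top view the handle spans about (407–424, 226–233), and the column is at the image's top, so stand +x points roughly along world +x.

```bash
python3 - <<'E'
from h import *
s,t=load("scene0"),load("top0")
H={}
for nm,d,r in(("s",s,(225,165,285,200)),("t",t,(395,215,445,240))):
    for c,st,m in blobs(d,(8,130,110),(34,255,255),20,r)[1]:
        print(nm,c,st); H[nm]=c
        pts=np.argwhere(m)[:,::-1]; 
        if nm=="t": print("handle W",cv2.minAreaRect(plane(d,pts,251)[:,:2].astype(np.float32)))
print(tri(s,H["s"],t,H["t"]))
print("plane239 s,251 t",plane(s,[H["s"]],239),plane(t,[H["t"]],248))
f=lambda x,y:((x-390)*90/390+360-.4,y*120/520+180-.4)
B=plane(t,[f(450,65),f(628,47),f(662,323),f(482,343)],10);print("base",B,B.mean(0),[np.linalg.norm(B[i]-B[i-1]) for i in range(4)])
# uprights direction / rail ends in top: (530..722)
R=plane(t,[f(532,222),f(722,207)],251);print("rail",R)
E=B[0]+B[1]-B[2]-B[3];print("yaw",np.arctan2(E[1],E[0]))
m=blobs(t,(0,0,150),(180,60,255),1,(222,208,288,262))[0]
m|=blobs(t,(105,100,60),(125,255,255),1,(222,208,288,262))[0]
ct=max(cv2.findContours(m,cv2.RETR_EXTERNAL,cv2.CHAIN_APPROX_NONE)[0],key=cv2.contourArea).reshape(-1,2)
print("dock25",cv2.minAreaRect(plane(t,ct,25)[:,:2].astype(np.float32)),"\n dock(mean z 20)",cv2.minAreaRect(plane(t,ct,12)[:,:2].astype(np.float32)))
# tall things heights: positions of obstacles
for n,p in dict(solvent=(318,143),beaker=(323,189),wash=(165,254),carton=(260,167),mouse=(330,273),driver=(493,247)).items(): print(n,plane(t,[p],50)[0])
E
```

```text
s [249.29370629 180.34965035] [242 174  16  14 143]
t [414.7755102  229.02040816] [407 226  17   7  98]
handle W ((521.8976440429688, -221.9787139892578), (40.66496276855469, 15.271140098571777), 88.15554809570312)
(array([ 522.03389581, -222.22660074,  243.20761589]), [np.float64(0.727494203693681), np.float64(0.7274942036937213)])
plane239 s,251 t [[ 517.52927379 -225.88645086  239.        ]] [[ 522.1018688  -221.94346102  248.        ]]
base [[ 652.60709265 -142.08129769   10.        ]
 [ 661.32091746 -269.71674971   10.        ]
 [ 463.29992666 -284.84131247   10.        ]
 [ 453.13366772 -157.11042518   10.        ]] [ 557.59040112 -213.43744626   10.        ] [np.float64(200.03880105023313), np.float64(127.93255783685028), np.float64(198.597747202477), np.float64(128.13482113439724)]
rail [[ 519.08512306 -164.54308169  251.        ]
 [ 524.30800222 -275.79748491  251.        ]]
yaw 0.0757143915535489
dock25 ((538.7821044921875, 230.25877380371094), (106.00602722167969, 157.9740753173828), 2.4992265701293945) 
 dock(mean z 20) ((539.8194580078125, 232.6627197265625), (107.02989959716797, 159.4998779296875), 2.499223232269287)
solvent [810.95762866  24.0100886   50.        ]
beaker [668.45007862  13.00889213  50.        ]
wash [486.54104121 499.35130185  50.        ]
carton [743.25498857 203.28633385  50.        ]
mouse [ 4.14722958e+02 -2.78932086e-01  5.00000000e+01]
driver [ 476.9136135  -488.08066613   50.        ]
```

Emit:
play_rows(
  plan=[
    [0,0,8,0,0,-20,0],
    [0,0,8,0,0,-20,0],
    [0,0,8,0,0,-20,0],
    [0,0,8,0,0,-20,0],
    [0,0,8,0,0,-10,0],
  ],
)

```text
time_s: 0.6
position: [133.3, 533.7, 330.2]
tool_rot: [0.952, 0.306, 0.001, -0.001]
contact_force: [0.7, -1.2, 0.9]
opening: 87.9
```

Emit:
play_rows(
  plan=[
    [0,0,8,0,0,0,0],
    [0,0,8,0,0,0,0],
    [0,0,8,0,0,0,0],
    [0,0,8,0,0,0,0],
    [0,0,0.3,0,0,0,0],
  ],
)

```text
time_s: 1.1
position: [133.3, 533.5, 328.4]
tool_rot: [1.0, 0.031, -0.0, 0.0]
contact_force: [-0.2, -0.4, -0.2]
opening: 87.9
```

Emit:
play_rows(
  plan=[
    [0,0,0,34,35,0,0],
    [0,0,0,34,35,0,0],
    [0,0,0,34,35,0,0],
    [0,0,0,34,35,0,0],
    [0,0,0,34,35,0,0],
  ],
)

```text
time_s: 1.6
position: [315.2, 368.3, 328.7]
tool_rot: [0.999, 0.034, -0.0, 0.0]
contact_force: [0.6, -0.1, -0.6]
opening: 87.9
```

Emit:
play_rows(
  plan=[
    [0,0,0,13,46,0,0],
    [0,0,0,13,46,0,0],
    [0,0,0,13,46,0,0],
    [0,0,0,13,46,0,0],
    [0,0,0,13,46,0,0],
  ],
)

```text
time_s: 2.1
position: [393.8, 142.6, 328.8]
tool_rot: [0.999, 0.034, 0.0, -0.0]
contact_force: [1.4, 0.7, -0.2]
opening: 87.9
```

Emit:
play_rows(
  plan=[
    [0,0,0,13,46,0,0],
    [0,0,0,13,46,0,0],
    [0,0,0,13,46,0,0],
    [0,0,0,13,46,0,0],
    [0,0,0,13,46,0,0],
  ],
)

```text
time_s: 2.6
position: [473.5, -82.9, 328.7]
tool_rot: [0.999, 0.034, -0.0, -0.0]
contact_force: [0.5, 0.5, 0.4]
opening: 88.1
```

Emit:
play_rows(
  plan=[
    [0,0,0,13,46,0,0],
    [0,0,0,13,46,0,0],
    [0,0,0,13,46,0,0],
    [0,0,0,0,0,0,0],
    [0,0,0,0,0,0,0],
  ],
)

```text
time_s: 3.1
position: [521.1, -216.7, 327.9]
tool_rot: [0.999, 0.033, -0.001, -0.001]
contact_force: [0.1, 0.9, -0.1]
opening: 87.9
```

```bash
cat > look.py <<'E'
from h import *
from cell import sensors, vision
import sys
tag=sys.argv[1]
o=sensors.observe(); q=o["tool_rot"]
from scipy.spatial.transform import Rotation as Ro
M=Ro.from_quat(q).as_matrix()
print("t",o["time_s"],"pos",o["position"].round(1),"toolx",M[:,0].round(4),"z",M[:,2].round(4),"F",o["contact_force"].round(2),"T",o["wrist_torque"].round(2),"op",o["opening"],"q",o["qpos"].round(2))
C=[]
for n in("scene","top"):
    d=vision.capture(n);pickle.dump(d,open(f"{n}_{tag}.pkl","wb"));C.append(d)
if len(sys.argv)>2:
    b=[int(v) for v in sys.argv[2].split(",")]
    cs=[cv2.resize(d["pixels"][y:y+100,x:x+100],(390,390),interpolation=cv2.INTER_CUBIC) for d,(x,y) in zip(C,(b[:2],b[2:]))]
    cv2.imwrite(f"pics/{tag}.png",np.hstack(cs))
E
python3 look.py a 205,130,365,175
```

```text
t 3.1 pos [ 521.1 -216.7  327.9] toolx [ 0.9978  0.0655 -0.0012] z [-0.0012  0.0011 -1.    ] F [ 0.05  0.92 -0.14] T [-0.05  0.06  0.01] op 87.88732176973365 q [-0.6   0.36  1.07  0.    1.71 -0.67]
```

View pics/a.png

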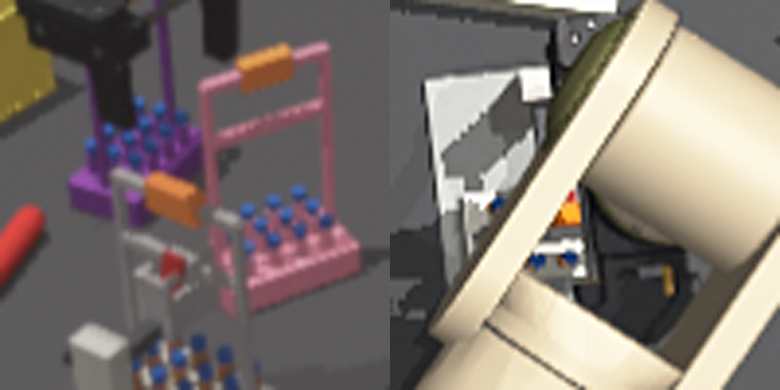

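The open fingers are above the steel carrier's handle (scene crop (172,198)). I'm descending now.

Emit:
play_rows(
  plan=[
    [0,0,0,0.5,5.5,25,0],
    [0,0,0,0,0,25,0],
    [0,0,0,0,0,25,0],
    [0,0,0,0,0,20,0],
    [0,0,0,0,0,11,0],
  ],
)

```text
time_s: 3.7
position: [521.5, -220.0, 221.8]
tool_rot: [0.999, 0.033, -0.001, -0.0]
contact_force: [0.4, 0.1, -0.2]
opening: 88.3
```

```bash
python3 look.py b 205,130,365,175
```

```text
t 3.7 pos [ 521.5 -220.   221.8] toolx [ 0.9978  0.0667 -0.0011] z [-1.1e-03  9.0e-04 -1.0e+00] F [ 0.41  0.09 -0.19] T [-0.05  0.07  0.03] op 88.28090566902056 q [-0.61  0.42  1.28  0.    1.44 -0.68]
```

View pics/b.png

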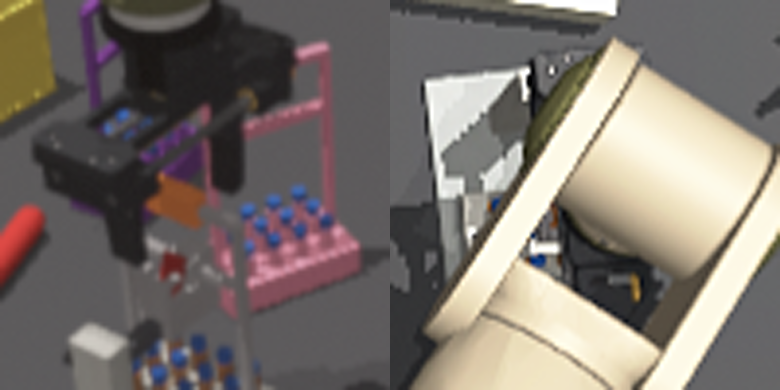

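The handle sits between the two open fingers (scene crop (178,198)). I'll close slowly.

Emit:
play_rows(
  plan=[
    [0,0,0,0,2,0,0.4],
    [0,0,0,0,0,0,0.65],
    [0,0,0,0,0,0,0.75],
    [0,0,0,0,0,0,0.8],
    [0,0,0,0,0,0,0.82],
  ],
)

```text
time_s: 4.3
position: [522.1, -223.6, 223.0]
tool_rot: [0.999, 0.032, 0.0, 0.0]
contact_force: [0.8, 0.5, -0.4]
opening: 50.5
```

Emit:
play_rows(
  plan=[
    [0,0,0,0,0,0,0.86],
    [0,0,0,0,0,0,1],
    [0,0,0,0,0,0,1],
    [0,0,0,0,0,0,1],
    [0,0,0,0,0,0,1],
  ],
)

```text
time_s: 4.8
position: [521.8, -223.6, 222.8]
tool_rot: [0.999, 0.032, -0.0, 0.0]
contact_force: [-4.0, -0.8, 1.7]
opening: 13.6
```

```bash
python3 look.py c; python3 -c "
from h import *
d=load('scene_c')
for c,s,_ in blobs(d,(8,130,110),(34,255,255),15,(225,165,285,200))[1]:print(c,s)"
```

```text
t 4.8 pos [ 521.8 -223.6  222.8] toolx [ 0.9979  0.064  -0.001 ] z [-1.e-03 -2.e-04 -1.e+00] F [-4.   -0.77  1.71] T [-0.15  0.74  0.06] op 13.647768293396517 q [-0.61  0.42  1.27 -0.    1.44 -0.68]
[252.81132075 182.20754717] [250 177   7  11  53]
```

Emit:
play_rows(
  plan=[
    [0,0,0,0,0,-0.5,1],
    [0,0,0,0,0,-0.5,1],
    [0,0,0,0,0,-0.5,1],
    [0,0,0,0,0,0,1],
    [0,0,0,0,0,0,1],
  ],
)

```text
time_s: 5.4
position: [522.1, -223.5, 224.0]
tool_rot: [0.999, 0.032, -0.0, -0.0]
contact_force: [0.5, 0.4, -4.5]
opening: 13.9
```

```bash
cat > o.py <<'E'
from cell import sensors
o=sensors.observe();print(o["time_s"],o["position"].round(2),o["tool_rot"].round(4),"F",o["contact_force"].round(2),"T",o["wrist_torque"].round(2),o["opening"])
E
python3 o.py
```

```text
5.4 [ 522.12 -223.51  224.03] [ 9.995e-01  3.210e-02 -1.000e-04 -1.000e-04] F [ 0.54  0.4  -4.53] T [-0.06  0.02  0.04] 13.891701675558235
```

The carrier hangs free from the seat: 4.5 N of weight and no sideways force. Now I'll push towards +x and feel for contact.

Emit:
play_rows(
  plan=[
    [0,0,0,1.5,0,0,1],
    [0,0,0,1.5,0,0,1],
    [0,0,0,1.5,0,0,1],
    [0,0,0,1.5,0,0,1],
    [0,0,0,0,0,0,1],
  ],
)

```text
time_s: 5.9
position: [528.3, -223.2, 224.2]
tool_rot: [0.999, 0.032, 0.0, 0.0]
contact_force: [0.7, -0.0, -4.1]
opening: 13.8
```

Emit:
play_rows(
  plan=[
    [0,0,0,1.5,0,0,1],
    [0,0,0,1.5,0,0,1],
    [0,0,0,0,0,0,1],
  ],
)

```text
time_s: 6.2
position: [531.3, -223.0, 224.2]
tool_rot: [0.999, 0.032, 0.0, 0.0]
contact_force: [-0.1, 0.9, -4.1]
opening: 13.6
```

Emit:
play_rows(
  plan=[
    [0,0,0,1.5,0,0,1],
    [0,0,0,1.5,0,0,1],
    [0,0,0,0,0,0,1],
  ],
)

```text
time_s: 6.5
position: [534.0, -222.8, 224.2]
tool_rot: [0.999, 0.032, -0.0, -0.0]
contact_force: [-0.9, -0.5, -4.9]
opening: 13.8
```

```bash
python3 o.py
```

```text
6.5 [ 533.98 -222.78  224.15] [ 9.995e-01  3.210e-02 -3.000e-04 -1.000e-04] F [-0.89 -0.52 -4.9 ] T [-0.05  0.51 -0.02] 13.761361721666924
```

Emit:
play_rows(
  plan=[
    [0,0,0,1.5,0,0,1],
    [0,0,0,1.5,0,0,1],
    [0,0,0,0,0,0,1],
  ],
)

```text
time_s: 6.8
position: [537.2, -222.6, 224.3]
tool_rot: [0.999, 0.032, -0.0, 0.0]
contact_force: [-2.7, 0.2, -4.6]
opening: 13.5
```

Emit:
play_rows(
  plan=[
    [0,0,0,1.5,0,0,1],
    [0,0,0,1.5,0,0,1],
    [0,0,0,0,0,0,1],
  ],
)

```text
time_s: 7.1
position: [540.2, -222.4, 224.3]
tool_rot: [0.999, 0.032, 0.0, 0.0]
contact_force: [-3.7, 0.4, -3.5]
opening: 13.8
```

```bash
python3 o.py
```

```text
7.1 [ 540.21 -222.43  224.3 ] [9.995e-01 3.210e-02 0.000e+00 1.000e-04] F [-3.73  0.39 -3.48] T [-0.06  0.72 -0.  ] 13.798245184734501
```

Emit:
play_rows(
  plan=[
    [0,0,0,1,0,0,1],
    [0,0,0,1,0,0,1],
    [0,0,0,0,0,0,1],
  ],
)

```text
time_s: 7.4
position: [542.2, -222.3, 224.3]
tool_rot: [0.999, 0.032, 0.0, 0.0]
contact_force: [-3.6, -0.5, -3.4]
opening: 13.5
```

Emit:
play_rows(
  plan=[
    [0,0,0,1,0,0,1],
    [0,0,0,0,0,0,1],
  ],
)

```text
time_s: 7.6
position: [543.1, -222.2, 224.3]
tool_rot: [0.999, 0.032, 0.0, 0.0]
contact_force: [-3.7, -0.1, -2.9]
opening: 13.7
```

```bash
python3 o.py
```

```text
7.6 [ 543.14 -222.22  224.28] [0.9995 0.0321 0.     0.    ] F [-3.65 -0.15 -2.89] T [-0.1   0.81 -0.  ] 13.687881756426481
```

Emit:
play_rows(
  plan=[
    [0,0,0,0.7,0,0,1],
    [0,0,0,0,0,0,1],
  ],
)

```text
time_s: 7.8
position: [543.8, -222.2, 224.3]
tool_rot: [0.999, 0.032, 0.0, 0.0]
contact_force: [-4.0, -0.2, -2.5]
opening: 13.8
```

Emit:
play_rows(
  plan=[
    [0,0,0,0.7,0,0,1],
    [0,0,0,0,0,0,1],
  ],
)

```text
time_s: 8.0
position: [544.5, -222.1, 224.3]
tool_rot: [0.999, 0.032, 0.0, 0.0]
contact_force: [-3.1, -0.8, -2.2]
opening: 13.7
```

```bash
python3 o.py
```

```text
8.0 [ 544.52 -222.13  224.3 ] [9.995e-01 3.210e-02 1.000e-04 0.000e+00] F [-3.14 -0.76 -2.16] T [-0.09  0.8   0.05] 13.695608977278246
```

Emit:
play_rows(
  plan=[
    [0,0,0,0.7,0,0,1],
    [0,0,0,0,0,0,1],
  ],
)

```text
time_s: 8.2
position: [545.2, -222.1, 224.3]
tool_rot: [0.999, 0.032, 0.0, 0.0]
contact_force: [-4.6, 0.4, -1.9]
opening: 13.5
```

Emit:
play_rows(
  plan=[
    [0,0,0,0.7,0,0,1],
    [0,0,0,0,0,0,1],
  ],
)

```text
time_s: 8.4
position: [545.9, -222.0, 224.3]
tool_rot: [0.999, 0.032, -0.0, 0.0]
contact_force: [-4.6, -0.2, -1.5]
opening: 14.0
```

```bash
python3 o.py
```

```text
8.4 [ 545.92 -222.02  224.26] [ 0.9995  0.0321 -0.      0.    ] F [-4.61 -0.2  -1.51] T [-0.04  0.94  0.03] 14.023668233290907
```

Emit:
play_rows(
  plan=[
    [0,0,0,0.7,0,0,1],
    [0,0,0,0,0,0,1],
  ],
)

```text
time_s: 8.6
position: [546.6, -222.0, 224.3]
tool_rot: [0.999, 0.032, 0.0, 0.0]
contact_force: [-4.3, -0.5, -1.8]
opening: 13.9
```

Emit:
play_rows(
  plan=[
    [0,0,0,0.7,0,0,1],
    [0,0,0,0,0,0,1],
  ],
)

```text
time_s: 8.8
position: [547.0, -222.0, 224.3]
tool_rot: [0.999, 0.032, -0.0, 0.0]
contact_force: [-6.2, -0.7, -0.8]
opening: 13.9
```

```bash
python3 o.py
```

```text
8.8 [ 547.02 -221.96  224.26] [ 9.995e-01  3.210e-02 -4.000e-04  0.000e+00] F [-6.16 -0.72 -0.8 ] T [-0.1   1.13  0.04] 13.90714213843113
```

Emit:
play_rows(
  plan=[
    [0,0,0,0.7,0,0,1],
    [0,0,0,0,0,0,1],
  ],
)

```text
time_s: 9.0
position: [547.3, -222.0, 224.2]
tool_rot: [0.999, 0.032, -0.001, -0.0]
contact_force: [-8.5, -0.6, -0.3]
opening: 13.4
```

```bash
python3 look.py d 205,130,365,175
```

```text
t 9.0 pos [ 547.3 -222.   224.2] toolx [ 0.998   0.064  -0.0019] z [-0.0019 -0.     -1.    ] F [-8.53 -0.55 -0.27] T [-0.16  1.56  0.1 ] op 13.383645786787135 q [-0.59  0.46  1.2  -0.    1.48 -0.65]
```

View pics/d.png

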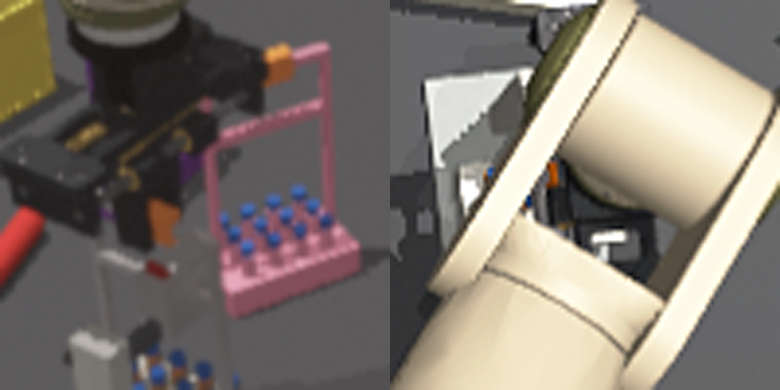

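The keeper stop is felt at tool x ≈ 546.8: force rises from about 4.5 to 8.5 N and motion stalls, and the picture shows the keeper pushed back at scene crop (158,268). I'll ease back to x ≈ 540.8.

Emit:
play_rows(
  plan=[
    [0,0,0,-2,0,0,1],
    [0,0,0,-2,0,0,1],
    [0,0,0,-2,0,0,1],
    [0,0,0,-1.2,0,0,1],
    [0,0,0,0,0,0,1],
  ],
)

```text
time_s: 9.6
position: [540.7, -222.3, 223.9]
tool_rot: [0.999, 0.032, -0.0, -0.0]
contact_force: [-3.5, 0.1, -7.3]
opening: 13.9
```

```bash
python3 o.py
```

```text
9.6 [ 540.65 -222.28  223.89] [ 9.995e-01  3.200e-02 -2.000e-04 -3.000e-04] F [-3.52  0.12 -7.29] T [-0.11  0.52  0.02] 13.916193948975463
```

Emit:
play_rows(
  plan=[
    [0,0,0,0,0,-1,1],
    [0,0,0,0,0,-1,1],
    [0,0,0,0,0,-0.5,1],
    [0,0,0,0,0,0,1],
  ],
)

```text
time_s: 10.0
position: [540.9, -222.4, 226.9]
tool_rot: [0.999, 0.032, 0.0, 0.0]
contact_force: [-2.2, 0.9, -6.8]
opening: 13.4
```

Emit:
play_rows(
  plan=[
    [0,0,0,0,0,-1,1],
    [0,0,0,0,0,-1,1],
    [0,0,0,0,0,0,1],
  ],
)

```text
time_s: 10.3
position: [540.8, -222.4, 229.0]
tool_rot: [0.999, 0.032, 0.0, 0.0]
contact_force: [-2.6, -0.6, -6.0]
opening: 13.7
```

```bash
python3 o.py
```

```text
10.3 [ 540.83 -222.42  228.98] [9.995e-01 3.200e-02 2.000e-04 1.000e-04] F [-2.64 -0.62 -5.95] T [-0.11  0.52 -0.  ] 13.711989097729136
```

Emit:
play_rows(
  plan=[
    [0,0,0,0,0,-1.5,1],
    [0,0,0,0,0,-1.5,1],
    [0,0,0,0,0,-1.5,1],
    [0,0,0,0,0,-1.5,1],
    [0,0,0,0,0,0,1],
  ],
)

```text
time_s: 10.8
position: [540.9, -222.4, 235.1]
tool_rot: [0.999, 0.032, 0.0, 0.0]
contact_force: [-2.9, -0.3, -6.0]
opening: 13.4
```

Emit:
play_rows(
  plan=[
    [0,0,0,0,0,-2,1],
    [0,0,0,0,0,-2,1],
    [0,0,0,0,0,-2,1],
    [0,0,0,0,0,-2,1],
    [0,0,0,0,0,0,1],
  ],
)

```text
time_s: 11.3
position: [540.9, -222.4, 243.3]
tool_rot: [0.999, 0.032, 0.0, 0.0]
contact_force: [-3.3, 0.0, -3.9]
opening: 13.8
```

Emit:
play_rows(
  plan=[
    [0,0,0,0,0,-3,1],
    [0,0,0,0,0,-3,1],
    [0,0,0,0,0,-3,1],
    [0,0,0,0,0,-3,1],
    [0,0,0,0,0,0,1],
  ],
)

```text
time_s: 11.8
position: [541.1, -222.5, 255.4]
tool_rot: [0.999, 0.032, 0.001, 0.0]
contact_force: [1.0, 0.7, -4.9]
opening: 13.5
```

```bash
python3 look.py e 205,130,365,175
```

```text
t 11.8 pos [ 541.1 -222.5  255.4] toolx [0.9979 0.0642 0.0013] z [ 1.4e-03 -7.0e-04 -1.0e+00] F [ 1.04  0.72 -4.91] T [-0.02 -0.02 -0.04] op 13.543928166451234 q [-0.59  0.43  1.17  0.    1.54 -0.66]
```

View pics/e.png

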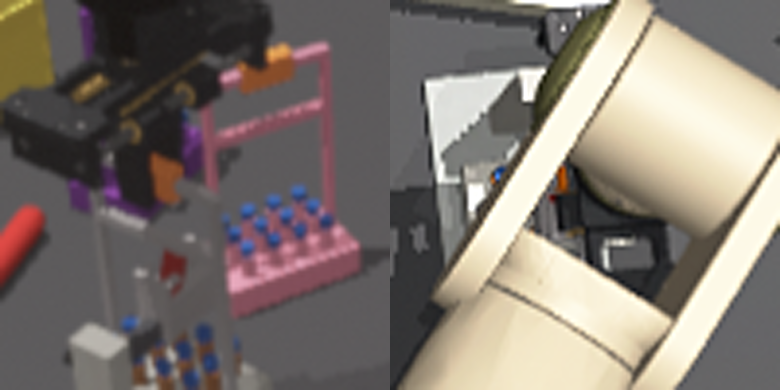

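The bar is free above the hook and the keeper has sprung back (red at scene crop (172,270)); the force is weight only. Before drawing away, I'll check how close the pink look-alikes are.

```bash
python3 - <<'E'
from h import *
t=load("top0")
for c,s,m in blobs(t,(150,40,120),(179,140,255),60,(350,270,480,340))[1]:
    p=np.argwhere(m)[:,::-1]
    for z in(28,200):
        W=plane(t,p,z)[:,:2];print(c.round(),z,"x",W[:,0].min().round(),W[:,0].max().round(),"y",W[:,1].min().round(),W[:,1].max().round())
E
```

```text
[443. 306.] 28 x 233.0 378.0 y -396.0 -281.0
[443. 306.] 200 x 258.0 385.0 y -347.0 -247.0
[384. 309.] 28 x 237.0 377.0 y -223.0 -97.0
[384. 309.] 200 x 262.0 384.0 y -197.0 -87.0
```

Emit:
play_rows(
  plan=[
    [0,0,0,-6,0,0,1],
    [0,0,0,-10,0,0,1],
    [0,0,0,-10,0,0,1],
    [0,0,0,-10,0,0,1],
    [0,0,0,-10,0,0,1],
  ],
)

```text
time_s: 12.4
position: [493.8, -225.3, 254.9]
tool_rot: [0.999, 0.032, 0.0, 0.0]
contact_force: [-0.4, 0.1, -4.8]
opening: 13.2
```

Emit:
play_rows(
  plan=[
    [0,0,0,-10,0,0,1],
    [0,0,0,-10,0,0,1],
    [0,0,0,-10,0,0,1],
    [0,0,0,-6,0,0,1],
    [0,0,0,-3,0,0,1],
  ],
)

```text
time_s: 12.9
position: [455.3, -227.9, 254.9]
tool_rot: [0.999, 0.032, 0.0, 0.0]
contact_force: [0.4, 0.7, -5.3]
opening: 13.6
```

Emit:
play_rows(
  plan=[
    [0,0,0,0,0,-5,1],
    [0,0,0,0,0,-10,1],
    [0,0,0,0,0,-15,1],
    [0,0,0,0,0,-15,1],
    [0,0,0,0,0,-10,1],
  ],
)

```text
time_s: 13.4
position: [456.4, -227.9, 311.5]
tool_rot: [0.999, 0.032, 0.001, 0.001]
contact_force: [0.0, 0.5, -4.2]
opening: 13.5
```

```bash
python3 o.py
```

```text
13.4 [ 456.44 -227.89  311.52] [9.995e-01 3.220e-02 8.000e-04 7.000e-04] F [ 0.01  0.51 -4.21] T [-0.07 -0.   -0.01] 13.489501542322742
```

Emit:
play_rows(
  plan=[
    [0,0,0,3,-10,0,1],
    [0,0,0,5,-20,0,1],
    [0,0,0,8,-32,0,1],
    [0,0,0,9,-36,0,1],
    [0,0,0,9,-36,0,1],
  ],
)

```text
time_s: 13.9
position: [481.3, -89.8, 309.2]
tool_rot: [0.999, 0.032, -0.0, -0.001]
contact_force: [-0.0, 0.9, -4.3]
opening: 13.4
```

Emit:
play_rows(
  plan=[
    [0,0,0,9,-36,0,1],
    [0,0,0,9,-36,0,1],
    [0,0,0,9,-36,0,1],
    [0,0,0,9,-36,0,1],
    [0,0,0,9,-36,0,1],
  ],
)

```text
time_s: 14.4
position: [514.3, 93.0, 309.3]
tool_rot: [0.999, 0.032, -0.0, -0.0]
contact_force: [-0.0, -0.1, -4.3]
opening: 13.5
```

Emit:
play_rows(
  plan=[
    [0,0,0,9,-36,0,1],
    [0,0,0,9,-36,0,1],
    [0,0,0,8,-34,0,1],
    [0,0,0,4,-22,0,1],
    [0,0,0,2,-10,0,1],
  ],
)

```text
time_s: 14.9
position: [537.2, 232.9, 308.8]
tool_rot: [0.999, 0.033, -0.001, -0.0]
contact_force: [-0.2, 0.2, -5.7]
opening: 13.8
```

Emit:
play_rows(
  plan=[
    [0,0,0.6,0,-6,10,1],
    [0,0,0.6,0,0,20,1],
    [0,0,0,0,0,30,1],
    [0,0,0,0,0,20,1],
    [0,0,0,0,0,10,1],
  ],
)

```text
time_s: 15.4
position: [536.8, 234.9, 218.2]
tool_rot: [1.0, 0.021, -0.001, 0.001]
contact_force: [-6.0, -16.6, 44.5]
opening: 13.8
```

Emit:
play_rows(
  plan=[
    [0,0,0,0,0,0,1],
    [0,0,0,0,0,0,1],
    [0,0,0,0,0,0,1],
  ],
)

```text
time_s: 15.7
position: [537.5, 236.2, 220.0]
tool_rot: [1.0, 0.021, 0.0, -0.0]
contact_force: [-0.5, -0.5, -4.3]
opening: 13.4
```

```bash
python3 look.py f; python3 - <<'E'
from h import *
s,t=load("scene_f"),load("top_f")
a=cv2.resize(s["pixels"][250:370,330:450],(400,400),interpolation=cv2.INTER_CUBIC)
b=cv2.resize(t["pixels"][190:280,210:300],(400,400),interpolation=cv2.INTER_CUBIC)
cv2.imwrite("pics/f.png",np.hstack([a,b]))
E
```

```text
t 15.7 pos [537.5 236.2 220. ] toolx [9.991e-01 4.270e-02 5.000e-04] z [ 5.e-04  1.e-04 -1.e+00] F [-0.52 -0.49 -4.25] T [-0.16  0.19 -0.03] op 13.399480698831168 q [0.21 0.46 1.22 0.   1.46 0.17]
```

View pics/f.png

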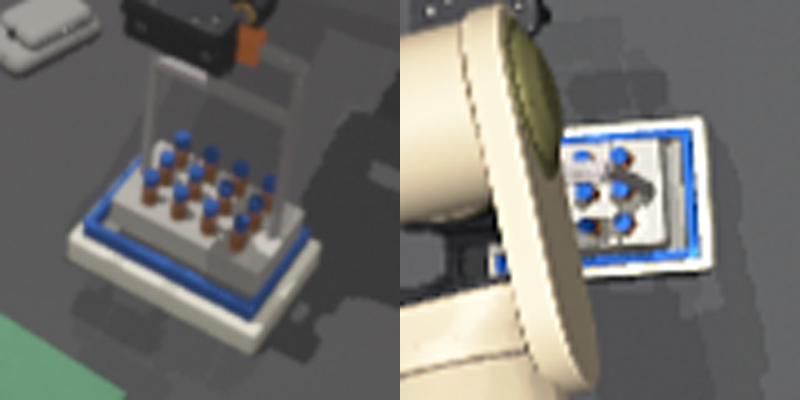

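The tray sits over the bay but is shifted towards +y (gap at the -y end, top crop (685,195)). The 44 N spike says that my fast descent brushed the rim. I'm backing up, then re-measuring whether the carrier slipped in the grip.

Emit:
play_rows(
  plan=[
    [0,0,0,0,0,-4,1],
    [0,0,0,0,2,-4,1],
    [0,0,0,0,2,-2,1],
    [0,0,0,0,1,0,1],
    [0,0,0,0,0,0,1],
  ],
)

```text
time_s: 16.3
position: [537.6, 231.2, 229.8]
tool_rot: [1.0, 0.021, 0.0, 0.0]
contact_force: [-0.3, 0.2, -4.8]
opening: 13.8
```

```bash
python3 look.py g; python3 - <<'E'
from h import *
s,t=load("scene_g"),load("top_g")
a=cv2.resize(s["pixels"][255:355,340:440],(400,400),interpolation=cv2.INTER_CUBIC)
b=cv2.resize(t["pixels"][205:265,230:290],(400,400),interpolation=cv2.INTER_CUBIC)
cv2.imwrite("pics/g.png",np.hstack([a,b]))
for nm,d,r in(("s",s,(360,275,430,330)),("t",t,(240,215,275,256))):
    for c,st,m in blobs(d,(100,100,50),(125,255,255),3,r)[1]:print(nm,c.round(2),st)
E
```

```text
t 16.3 pos [537.6 231.2 229.8] toolx [0.9991 0.0429 0.    ] z [ 0.e+00 -1.e-04 -1.e+00] F [-0.28  0.24 -4.76] T [-0.05  0.12  0.02] op 13.769497831348481 q [ 0.2   0.45  1.21 -0.    1.48  0.16]
s [382.81 287.86] [381 286   5   5  21]
s [391.47 292.13] [390 290   4   5  15]
s [378.5  293.81] [377 292   4   5  16]
s [400.4 296.4] [399 295   4   4  15]
s [373.5 299. ] [372 297   4   5  16]
s [387.11 297.94] [385 296   5   5  18]
s [409.   300.69] [408 299   3   5  13]
s [395.79 302.29] [394 300   4   5  14]
s [382.38 303.56] [381 302   4   5  16]
s [404.92 306.85] [403 305   4   5  13]
s [391.41 308.12] [390 306   4   5  17]
s [360.5 312. ] [360 309   2   7  12]
s [400.8  312.93] [399 311   4   5  15]
s [369.88 324.36] [360 317  24  13 105]
s [417.98 322.87] [413 317  10  13  53]
t [269.88 224.25] [255 219  20  22  51]
t [250.5 221. ] [248 221   6   1   6]
t [251.4 223.8] [250 223   4   2   5]
t [260.25 224.33] [259 223   4   4  12]
t [252.25 232.42] [251 231   4   4  12]
t [260.33 231.75] [259 230   4   4  12]
t [252.64 239.91] [251 239   4   3  11]
t [260.79 239.36] [259 238   5   4  14]
t [263.09 247.47] [252 246  23   4  47]
```

View pics/g.png

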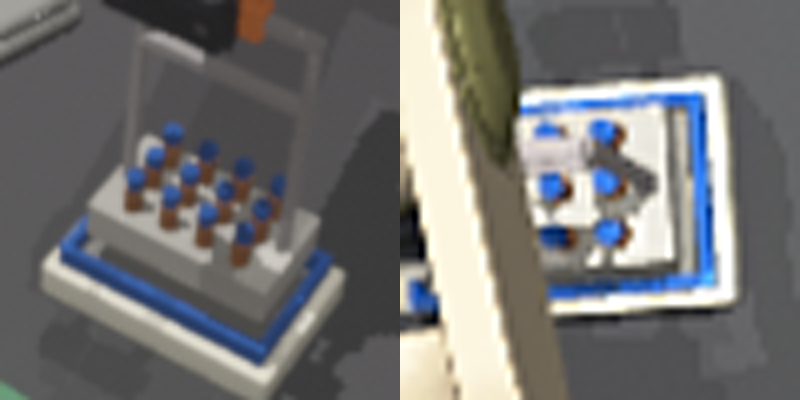

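```bash
python3 - <<'E'
from h import *
s,t=load("scene_g"),load("top_g")
S=np.array([[373.5,299],[378.5,293.81],[382.81,287.86],[382.38,303.56],[387.11,297.94],[391.47,292.13],[391.41,308.12],[395.79,302.29],[400.4,296.4],[400.8,312.93],[404.92,306.85],[409,300.69]])
for i,q in((0,(260.25,224.33)),(1,(260.33,231.75)),(2,(260.79,239.36)),(4,(252.25,232.42)),(5,(252.64,239.91))):
    X,e=tri(s,S[i],t,q);print("cap",X.round(1),round(e[0],2))
for z in(100,104,108):
    W=plane(s,S,z);print(z,"caps centre scene",W.mean(0).round(1),"span",W[:3].mean(0)-W[9:].mean(0),W[::3].mean(0)-W[2::3].mean(0))
fs=lambda x,y:(340+x/4-.4,255+y/4-.4); ft=lambda x,y:(230+(x-400)*.15-.4,205+y*.15-.4)
print("tray corner +x-y",tri(s,fs(90,203),t,ft(665,107)))
for z in(74,78,82):
    c=plane(s,[fs(90,203),fs(265,284),fs(320,217)],z);print(z,c.round(1),"centre",((c[0]+c[2])/2).round(1),"len",np.linalg.norm(c[0]-c[1]),np.linalg.norm(c[1]-c[2]))
r=plane(s,[fs(64,236),fs(262,354),fs(330,253)],40);print("rim",r.round(1),((r[0]+r[2])/2).round(1),np.linalg.norm(r[0]-r[1]),np.linalg.norm(r[1]-r[2]))
b=plane(s,[fs(40,268),fs(265,385),fs(344,272)],25);print("blk",b.round(1),((b[0]+b[2])/2).round(1),np.linalg.norm(b[0]-b[1]),np.linalg.norm(b[1]-b[2]))
print("rim -y corners top",plane(t,[ft(705,95),ft(715,285)],40).round(1))
print("tray -y corners top z78",plane(t,[ft(665,107),ft(672,262)],78).round(1))
# blk top -y corners
print("blk -y corners top",plane(t,[ft(725,77),ft(738,300)],25).round(1))
E
```

```text
cap [561.  197.2 106.4] 1.11
cap [539.5 197.4 106.2] 1.06
cap [517.6 195.9 107.5] 0.63
cap [538.4 220.8 106.4] 0.95
cap [516.7 219.6 107.4] 0.67
100 caps centre scene [531.8 230.5 100. ] span [  2.66920365 -71.96430733   0.        ] [4.45388912e+01 2.93338960e+00 2.84217094e-14]
104 caps centre scene [535.1 232.2 104. ] span [ 2.65795810e+00 -7.16611163e+01  4.26325641e-14] [4.43512455e+01 2.92103101e+00 2.84217094e-14]
108 caps centre scene [538.5 233.8 108. ] span [ 2.64671255e+00 -7.13579253e+01 -4.26325641e-14] [ 4.41635999e+01  2.90867242e+00 -8.52651283e-14]
tray corner +x-y (array([573.51596148, 174.81444966,  79.77235792]), [np.float64(1.5218845801272431), np.float64(1.5218845801271366)])
74 [[568.1 173.4  74. ]
 [557.6 288.5  74. ]
 [492.9 288.1  74. ]] centre [530.5 230.8  74. ] len 115.59680021318209 64.7599555519842
78 [[571.2 175.2  78. ]
 [560.8 289.9  78. ]
 [496.3 289.4  78. ]] centre [533.8 232.3  78. ] len 115.1227637513281 64.49438954891944
82 [[574.3 177.   82. ]
 [564.  291.2  82. ]
 [499.7 290.8  82. ]] centre [537.  233.9  82. ] len 114.64872728947398 64.22882354585457
rim [[573.8 160.6  40. ]
 [577.3 302.7  40. ]
 [485.6 296.   40. ]] [529.7 228.3  40. ] 142.12803510988732 91.96453730736027
blk [[592.9 156.9  25. ]
 [584.6 311.   25. ]
 [481.2 305.5  25. ]] [537.  231.2  25. ] 154.37082604315165 103.58582637462692
rim -y corners top [[583.7 161.   40. ]
 [496.7 158.4  40. ]]
tray -y corners top z78 [[574.6 173.8  78. ]
 [505.6 172.2  78. ]]
blk -y corners top [[593.4 153.6  25. ]
 [490.2 149.9  25. ]]
```

The caps are level and the tray underside is at TCP − 179, so there is no slip. The carrier is about 2.5 mm too far in +y and x agrees; I'll correct and lower slowly.

Emit:
play_rows(
  plan=[
    [0,0,0,0.3,2.5,0,1],
    [0,0,0,0,0,0,1],
    [0,0,0,0,0,3,1],
    [0,0,0,0,0,3,1],
    [0,0,0,0,0,2,1],
  ],
)

```text
time_s: 16.9
position: [537.9, 228.9, 221.2]
tool_rot: [1.0, 0.022, -0.0, 0.0]
contact_force: [-0.2, -0.4, -5.3]
opening: 13.5
```

Emit:
play_rows(
  plan=[
    [0,0,0,0,0,1,1],
    [0,0,0,0,0,1,1],
    [0,0,0,0,0,1,1],
    [0,0,0,0,0,1,1],
    [0,0,0,0,0,0,1],
  ],
)

```text
time_s: 17.4
position: [537.9, 228.9, 217.6]
tool_rot: [1.0, 0.022, -0.0, 0.0]
contact_force: [-0.1, -0.1, -4.0]
opening: 13.3
```

Emit:
play_rows(
  plan=[
    [0,0,0,0,0,1,1],
    [0,0,0,0,0,1,1],
    [0,0,0,0,0,0,1],
  ],
)

```text
time_s: 17.7
position: [537.9, 228.9, 215.6]
tool_rot: [1.0, 0.022, -0.0, 0.0]
contact_force: [-0.1, -0.5, -4.7]
opening: 13.4
```

```bash
python3 o.py
```

```text
17.7 [537.93 228.87 215.59] [ 9.998e-01  2.160e-02 -1.000e-04  0.000e+00] F [-0.1  -0.49 -4.67] T [-0.08  0.12  0.01] 13.422780519575749
```

Now below the rim top with no contact. I'll continue down.

Emit:
play_rows(
  plan=[
    [0,0,0,0,0,1.5,1],
    [0,0,0,0,0,1.5,1],
    [0,0,0,0,0,1.5,1],
    [0,0,0,0,0,1.5,1],
    [0,0,0,0,0,0,1],
  ],
)

```text
time_s: 18.2
position: [537.9, 228.9, 209.5]
tool_rot: [1.0, 0.022, -0.0, 0.0]
contact_force: [-0.3, -0.1, -4.9]
opening: 13.5
```

Emit:
play_rows(
  plan=[
    [0,0,0,0,0,1,1],
    [0,0,0,0,0,1,1],
    [0,0,0,0,0,1,1],
    [0,0,0,0,0,0,1],
  ],
)

```text
time_s: 18.6
position: [537.9, 228.9, 206.6]
tool_rot: [1.0, 0.022, -0.0, 0.0]
contact_force: [0.9, -0.0, -5.4]
opening: 13.1
```

```bash
python3 o.py
```

```text
18.6 [537.94 228.87 206.59] [ 9.998e-01  2.160e-02 -1.000e-04  0.000e+00] F [ 0.86 -0.03 -5.43] T [-0.05  0.02  0.01] 13.133348061791137
```

Emit:
play_rows(
  plan=[
    [0,0,0,0,0,0.7,1],
    [0,0,0,0,0,0.7,1],
    [0,0,0,0,0,0,1],
  ],
)

```text
time_s: 18.9
position: [537.9, 228.9, 205.2]
tool_rot: [1.0, 0.022, -0.0, -0.0]
contact_force: [-0.4, 0.0, -4.5]
opening: 13.4
```

Emit:
play_rows(
  plan=[
    [0,0,0,0,0,0.7,1],
    [0,0,0,0,0,0,1],
  ],
)

```text
time_s: 19.1
position: [538.0, 228.9, 204.6]
tool_rot: [1.0, 0.022, -0.0, 0.0]
contact_force: [-0.2, 0.4, -5.0]
opening: 13.9
```

Emit:
play_rows(
  plan=[
    [0,0,0,0,0,0.5,1],
    [0,0,0,0,0,0,1],
  ],
)

```text
time_s: 19.3
position: [538.0, 228.9, 204.2]
tool_rot: [1.0, 0.022, 0.0, -0.0]
contact_force: [-0.4, -0.4, -3.7]
opening: 13.6
```

```bash
python3 o.py
```

```text
19.3 [538.01 228.92 204.16] [ 0.9998  0.0216  0.     -0.    ] F [-0.4  -0.35 -3.7 ] T [-0.13  0.09 -0.01] 13.580126218775138
```

Emit:
play_rows(
  plan=[
    [0,0,0,0,0,0.5,1],
    [0,0,0,0,0,0,1],
  ],
)

```text
time_s: 19.5
position: [538.1, 229.1, 204.1]
tool_rot: [1.0, 0.022, 0.0, -0.0]
contact_force: [-0.1, 1.7, -1.2]
opening: 13.9
```

Emit:
play_rows(
  plan=[
    [0,0,0,0,0,0.4,1],
    [0,0,0,0,0,0,1],
  ],
)

```text
time_s: 19.7
position: [538.2, 229.2, 204.0]
tool_rot: [1.0, 0.022, 0.001, -0.0]
contact_force: [-1.5, 1.8, 4.8]
opening: 14.0
```

```bash
python3 o.py
```

```text
19.7 [538.16 229.16 204.04] [ 9.998e-01  2.170e-02  7.000e-04 -3.000e-04] F [-1.54  1.81  4.78] T [ 0.18  0.34 -0.01] 13.961711647787688
```

The floor is felt at TCP z 204.0, against 203.8 expected. I'll release and rise.

Emit:
play_rows(
  plan=[
    [0,0,0,0,0,0,0.8],
    [0,0,0,0,0,0,0.7],
    [0,0,0,0,0,0,0.5],
    [0,0,0,0,0,0,0.4],
    [0,0,0,0,0,0,0.4],
  ],
)

```text
time_s: 20.2
position: [538.0, 228.8, 203.2]
tool_rot: [1.0, 0.022, -0.0, 0.0]
contact_force: [0.2, -0.3, 0.2]
opening: 47.3
```

Emit:
play_rows(
  plan=[
    [0,0,0,0,0,-5,0.4],
    [0,0,0,0,0,-15,0.4],
    [0,0,0,0,0,-20,0.4],
    [0,0,0,0,0,-30,0.4],
    [0,0,0,0,0,-30,0.4],
  ],
)

```text
time_s: 20.7
position: [537.8, 228.8, 304.6]
tool_rot: [1.0, 0.022, -0.0, 0.0]
contact_force: [0.1, 0.3, 0.2]
opening: 52.9
```

Emit:
play_rows(
  plan=[
    [0,0,0,-30,-20,0,0.4],
    [0,0,0,-40,-25,0,0.4],
    [0,0,0,-40,-25,0,0.4],
    [0,0,0,-40,-25,0,0.4],
    [0,0,0,0,0,0,0.4],
  ],
)

```text
time_s: 21.2
position: [380.0, 319.2, 304.5]
tool_rot: [1.0, 0.024, 0.0, -0.001]
contact_force: [0.7, 0.2, -0.5]
opening: 52.8
```

```bash
python3 look.py h; python3 - <<'E'
from h import *
s,t=load("scene_h"),load("top_h")
a=cv2.resize(s["pixels"][255:355,340:440],(400,400),interpolation=cv2.INTER_CUBIC)
b=cv2.resize(t["pixels"][200:270,220:290],(400,400),interpolation=cv2.INTER_CUBIC)
cv2.imwrite("pics/h.png",np.hstack([a,b]))
# bystanders: difference of start and now in top/scene
for n,a0,b0 in(("scene",load("scene0"),s),("top",load("top0"),t)):
    m=(cv2.absdiff(a0["pixels"],b0["pixels"]).max(2)>40).astype(np.uint8)
    k,l,st,c=cv2.connectedComponentsWithStats(m)
    print(n,[(st[i].tolist()) for i in range(1,k) if st[i,4]>40])
E
```

```text
t 21.2 pos [380.  319.2 304.5] toolx [9.989e-01 4.790e-02 7.000e-04] z [ 6.0e-04  1.2e-03 -1.0e+00] F [ 0.68  0.18 -0.46] T [-0.12  0.06 -0.  ] op 52.8469852337904 q [0.46 0.24 1.31 0.   1.59 0.41]
scene [[433, 0, 104, 184, 8733], [587, 0, 24, 8, 141], [537, 4, 31, 28, 288], [584, 9, 11, 7, 54], [594, 8, 12, 14, 81], [540, 15, 100, 117, 3974], [551, 68, 18, 31, 178], [505, 93, 36, 47, 467], [391, 136, 16, 32, 268], [633, 142, 7, 12, 53], [402, 145, 17, 20, 127], [564, 149, 76, 84, 3165], [233, 172, 34, 20, 252], [434, 192, 49, 30, 508], [397, 195, 23, 11, 125], [260, 197, 9, 9, 46], [239, 217, 9, 19, 68], [246, 224, 33, 17, 220], [241, 237, 37, 21, 338], [558, 245, 74, 26, 318], [264, 246, 22, 15, 79], [374, 253, 45, 23, 338], [563, 254, 28, 11, 130], [561, 261, 79, 34, 785], [607, 268, 33, 12, 157], [376, 271, 37, 18, 102], [360, 293, 58, 41, 839], [363, 317, 33, 17, 58], [402, 321, 20, 19, 84]]
top [[219, 221, 56, 31, 615], [367, 220, 70, 35, 1051], [259, 224, 12, 19, 109], [31, 251, 326, 229, 27174], [222, 367, 12, 11, 67], [99, 380, 11, 6, 49], [355, 398, 18, 37, 286]]
```

View pics/h.png

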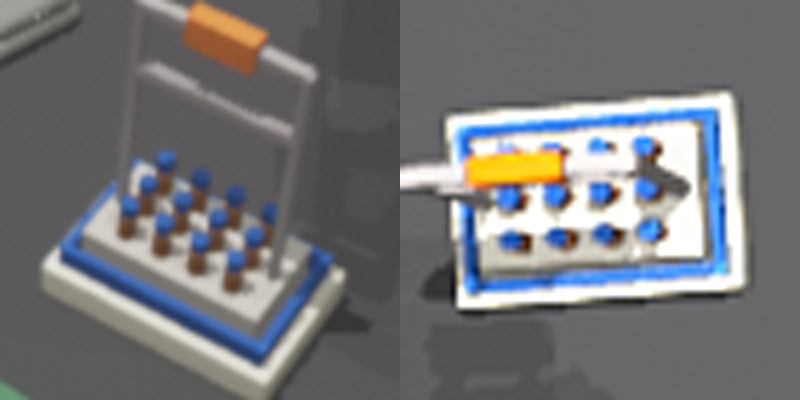

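The carrier stands flat inside the blue rim, released, with the tray inside the rim on all sides (scene crop (190,230), top crop (595,195)). No differences show at the bystanders. Handing in.

```bash
python3 -c "
from cell import env
print(env.close_job())"
```

```text
the job is handed in; nothing more can be done
None
```

The carrier is off the hook and stands released in the loading bay. I handed the job in at about 21 s; no verdict was reported.

- **Unhooking:** I gripped the orange handle and pushed the keeper back with the bar. The stop showed at tool x ≈ 546.8, peaking at 8.5 N. I eased back 6 mm, lifted 32 mm through the slot and drew the carrier 85 mm clear. No reading came near the 30 N limit.
- **Placing:** The floor was felt at tool z 204.0, against about 203.8 expected, with about 9 N of floor contact before release. The last picture shows the tray flat and upright inside the rim. The image differences show no change at the bystanders, and the arm is well clear.
- **What went wrong:** My first descent over the bay was too deep, and the tray brushed the rim. A reading at the end of that move was about 45 N, or roughly 49 N of contact with the carrier's weight. That is under the 60 N limit, but the true peak between readings is unknown. I backed off, found no slip in the grip, moved the carrier about 7.5 mm in y and lowered it slowly.
- **Disagreement:** The two cameras differed by about 1.5 mm in y at the bay, and by more in x at some corners. The tray's fit inside the rim means this should not matter.

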